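Lock the baskets in the cleaning-machine carrier

ROBOT

A 7-joint arm with a two-finger parallel gripper is mounted at the origin on the work surface. World frame = base frame: x ahead of the robot, y to its left, z up, the work surface at z = 0. Lengths are in m, angles in rad, forces in N, time in s.
With the tool pointing down it reaches from about 0.425 to 0.95 m from the base axis. Payload 4.7 kg.
Tool frame: the origin (TCP) lies between the finger pads; the fingertips stand 25 mm ahead of it and the grasp point (between the pads) lies 6 mm ahead of it; z points along the fingers, y is the line along which they close (so a half turn about z gives the same grasp; the last joint's range is limited). The gripper opens to 85 mm and grips with 20 to 120 N. Pads are 22 mm wide; open, the fingers measure 114 mm over their backs; the gripper's body (76 mm by 85 mm) begins 54 mm behind the grasp point. The pads swing forward as they close: fully open they stand 13 mm farther back than shut.
Start: joints at [1.21, 0.469, -0.049, 1.532, 0.024, 1.141, -0.082], TCP at [0.22, -0.638, 0.256] pointing down, gripper open.
Joint ranges: [-2.59, 2.59], [-0.33, 1.99], [-1.39, 1.29], [0.1, 2.45], [-1.04, 4.18], [0.21, 1.99], [-2.66, 2.66]. Speed limits (rad/s): [2.57, 2.57, 3.14, 3.14, 3.14, 3.14, 3.14].

INTERFACE

Orientations are given as a 3x3 rotation matrix whose columns are the frame's x, y, z axes.
In Python, from rig import * gives the robot as it stands. Calls block until the motion is done:
- movep(position, orientation): joint-space move of the TCP to a pose.
- move_l(position, attitude=None, feed=0.15, until_force=None): straight line of the TCP; attitude=None keeps the orientation; feed is the mean speed in m/s. With until_force (N) it stops when the force on the tool has changed by that much, and returns True; else False.
- move_joints(angles): joint-space move.
- command_gripper(opening, newtons=None): finger opening in m; newtons is the grip in N (None keeps the last); returns when the fingers have stopped.
- sleep(seconds).
- inverse_kinematics(position, orientation): joint angles nearest the present ones, or None.
- sense(): the state.
- camera(name): name is "side" or "top" or "wrist"; returns (picture, depth): 480x640x3 uint8, red, green, blue; 480x640 float32, m along the optical axis (not along the pixel's ray), 0 where there is no reading.
- camera_params(name): a dict with "K" (3x3 intrinsics, pixels), "position" and "rotation" of the camera in the world; the wrist camera has in their place "tool_from_camera" (4x4, takes a point from camera to tool coordinates, whose origin is the TCP and whose axes are the flange's). Camera axes: x right, y down, z forward; pixel columns grow to the right and rows downward; lengths in m; the calibration is good to about 2 mm. A picture is of the moment at which its call begins: read the wrist's pose just before it. camera_params takes no time and is no camera call.
A pose or a line that the arm cannot do raises Unreachable and nothing moves.
- finish_job(): hands the job in; it is judged then, once.
The state is a dict: "time_s": time; "joint_pos": joint angles; "qd": joint speeds; "joint_efforts": joint torques, N m; "position": TCP position; "tcp_rot": TCP orientation; "wrist_force": force on the tool from outside, world axes, zero at the start; "ft_torque": the same for the moment, N m; "finger_gap": finger opening in m; "gripper_force": force on a finger pad.
Only numpy, scipy, OpenCV 4.12 (cv2) and the standard library are available. Lean on these libraries where they do the work, as an engineer would, in place of code of your own. Each camera call takes 0.05 s, during which the arm holds its last target. There are 200 camera calls.

TASK

The three parts baskets are loaded in the cleaning-machine carrier; lock them in for the spin. Take the long locking rod, the taller of the two in the rack, and thread it from above down through all four eyes on the carrier's open side, lowering it without dropping it, until its collar sits on the top eye, then let go. Leave the carrier standing where it is with its baskets in, and everything else on the bench and in the rack undisturbed.

Things in the scene. Friction and masses are not known exactly. Their poses are not given: they have to be found in the camera images.
- carrier: loose basket carrier, 0.9 kg: four round steel plates 84 mm across, 4 mm thick, 36 mm apart, on three posts (at its +y, -y, -x), a brass basket on each of the lower three. In front of each plate, at its open +x side, is an eye; the four holes are in one upright line 49 mm from the middle. Top plate 120 mm above the bench; an 11 mm stub in its middle rises to 140 mm. Origin under its middle, z up
- eye_top (a point): middle of the hole of the highest eye, level with the eye's upper face, 122 mm above the bench; axes as the carrier's. All four eyes are alike: round, 25 mm outside, 14 mm hole, 8 mm high
- eye_upper (a point): middle of the hole of the second eye from the top, level with its upper face, 86 mm above the bench
- eye_lower (a point): middle of the hole of the third eye from the top, level with its upper face, 50 mm above the bench
- eye_bottom (a point): middle of the hole of the lowest eye, level with its upper face, 14 mm above the bench (its lower face is at 6 mm)
- rod_grip (a point): centre of the ribbed cylindrical head (16 mm in diameter, 40 mm high) of the long locking rod, the taller of two like rods standing in the rack; all steel, about 0.11 kg. Under the head is a flat collar 22 mm across, 3 mm thick. In the rack the head's centre is 151 mm above the bench, and the rod may lean by up to 4 degrees. z along the rod towards its head
- rod_seat (a point): middle of the underside of the locking rod's collar, 23 mm below rod_grip, 118 mm above rod_tip; z along the rod towards its head
- rod_tip (a point): middle of the lower end of the locking rod, 141 mm below rod_grip; the plain shaft between collar and tip is 118 mm long, 8 mm in diameter, its last 14 mm tapered to 3.6 mm. 10 mm above the bench while in the rack. z along the rod towards its head
- short_rod_grip (a point): centre of the ribbed head of the other, shorter rod in the rack (for a smaller carrier): same shape, shaft 82 mm, so its head's centre stands at 115 mm; stays in the rack
- screwdriver_mid (a point): middle of a steel screwdriver, 109 mm long, 8 mm thick with an 18 mm wide flat cap on top, standing in the rack with its cap at 119 mm; stays in the rack
- rack: heavy fixed aluminium block, 60 mm (its x) by 170 mm (its y), 60 mm high, with three upright 10 mm holes, 50 mm deep, in a row along its y at -55, 0 and +55 mm; the two rods and the screwdriver stand in these holes in any order. Origin under its middle
- basket0: closed round brass basket on the carrier's lowest plate, 68 mm across, 26 mm high, lying loosely there; origin under its centre
- basket1: closed round brass basket on the carrier's second plate, 68 mm across, 26 mm high, lying loosely there; origin under its centre
- basket2: closed round brass basket on the carrier's third plate, 68 mm across, 26 mm high, lying loosely there; origin under its centre
- cushion: round chrome bench cushion with a black top and a bare watch movement on it, 88 mm across, 27 mm high; bystander; origin under its centre
- loupe: black eye loupe standing on the bench, 38 mm across, 30 mm high; bystander; origin under its centre
- movement_holder: small two-jaw movement holder on two brass guide bars, about 75 x 60 mm, 32 mm high; bystander; origin under its centre
- blower: black rubber dust blower standing nozzle up, 58 mm across, 105 mm high; bystander; origin under its centre
- parts_tray: flat grey tray with small watch parts, 90 x 130 mm, 18 mm high; bystander; origin under its centre
- spare_basket: spare closed round parts basket standing on the open bench, 68 mm across, 26 mm high; bystander; origin under its centre
- tweezers: steel tweezers lying flat, about 135 mm long, 8 mm high; bystander; origin near the middle of their length
Not all that is in view belongs to the job. What is shaped like the part that bears rod_grip but pink is not meant.

How it is judged:
By the outcome, as a careful person would: the job done as asked, in the order asked, and still so for the second after the job is handed in, with the robot touching nothing.
It also fails if it takes over 48 s, if anything falls off the work surface, if the arm or the gripper's body presses on something with over 40 N, if the wrist force passes 120 N, or if a joint passes its speed limit or range.

## Working session

There is one attempt and no reset: what is moved stays moved. The work goes in short steps, each a Python script; the robot and the scene stay as the last script left them, time stands still between calls to the robot, and variables do not carry over. Pictures are saved under pics/ and viewed, at most 10 in all, crops included, and the job is handed in when it is done.

```bash
mkdir -p pics; ls
python3 - <<'E'
from rig import *
import cv2,numpy as np
for n in("top","side"):
    im,d=camera(n); cv2.imwrite(f"pics/{n}0.png",im[:,:,::-1]); np.save(f"pics/{n}0.npy",d)
    p=camera_params(n); print(n,p)
print(camera_params("wrist")); s=sense(); print(s["time_s"],s["tcp_rot"])
E
```

```text
pics
top {'K': array([[507.51038348,   0.        , 319.99621502],
       [  0.        , 507.51038348, 239.61483084],
       [  0.        ,   0.        ,   1.        ]]), 'position': array([ 0.32442353, -0.06574423,  1.28677011]), 'rotation': array([[ 0.03618744, -0.97785801,  0.20611691],
       [-0.99934334, -0.03578702,  0.00567177],
       [ 0.00183012, -0.20618681, -0.97851093]])}
side {'K': array([[523.71648885,   0.        , 313.68837785],
       [  0.        , 523.71648885, 231.99835753],
       [  0.        ,   0.        ,   1.        ]]), 'position': array([0.31411521, 0.75185354, 0.6008413 ]), 'rotation': array([[-0.94896879, -0.15295778,  0.27579367],
       [-0.31531776,  0.44426957, -0.83856977],
       [ 0.00573903, -0.88273919, -0.46982826]])}
{'K': array([[339.43375327,   0.        , 316.94088975],
       [  0.        , 339.43375327, 236.89772054],
       [  0.        ,   0.        ,   1.        ]]), 'tool_from_camera': array([[ 2.12379495e-04, -9.58533555e-01, -2.84979611e-01,
         7.37565758e-02],
       [ 9.99999966e-01,  2.46940527e-04, -8.53439776e-05,
        -7.87108666e-05],
       [ 1.52178082e-04, -2.84979583e-01,  9.58533575e-01,
        -1.17054031e-01],
       [ 0.00000000e+00,  0.00000000e+00,  0.00000000e+00,
         1.00000000e+00]])}
0.1 [[ 9.45448828e-01  3.25769966e-01 -6.65945670e-04]
 [ 3.25770635e-01 -9.45447365e-01  1.66549285e-03]
 [-8.70490293e-05 -1.79158380e-03 -9.99998391e-01]]
```

View pics/top0.png

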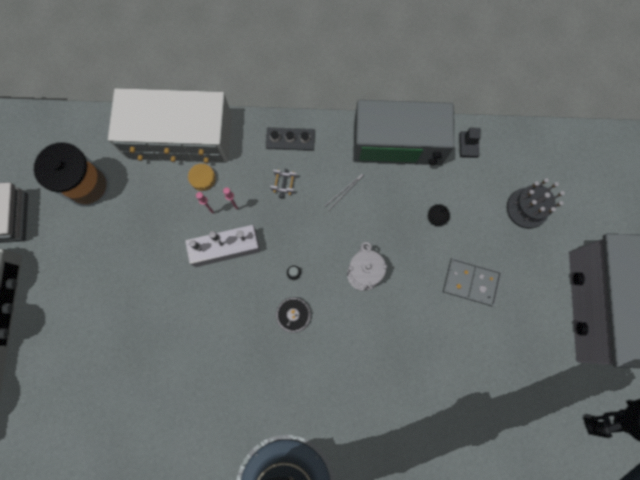

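View pics/side0.png

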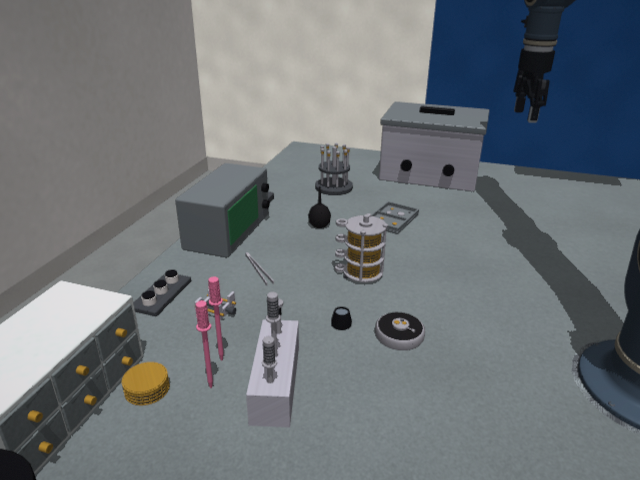

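The top view shows the carrier at (368,267) with its eyes at (367,246), and the rack at (222,245) with items near (196,244), (216,239) and (243,238). The side view shows two rod heads at (272,305) and (268,350). The pink decoys stand left of the rack.

```bash
cat > h.py <<'E'
from rig import *
import numpy as np, cv2
def cloud(name):
    s=sense(); im,d=camera(name); p=camera_params(name)
    if name=="wrist":
        T=p["tool_from_camera"]; R=s["tcp_rot"]@T[:3,:3]; t=s["tcp_rot"]@T[:3,3]+s["position"]
    else: R,t=p["rotation"],p["position"]
    return im,d,world(d,p["K"],R,t),(p["K"],R,t)
def world(d,K,R,t):
    v,u=np.mgrid[:480,:640]
    c=np.stack([(u-K[0,2])/K[0,0]*d,(v-K[1,2])/K[1,1]*d,d],-1)
    W=c@np.asarray(R).T+t; W[d<=0]=np.nan
    return W
def down(yaw): # tool x-axis at yaw, z down
    c,s=np.cos(yaw),np.sin(yaw); return np.array([[c,s,0],[s,-c,0],[0,0,-1.]])
def circle(P): # least-squares circle
    A=np.c_[2*P[:,:2],np.ones(len(P))]; c=np.linalg.lstsq(A,(P[:,:2]**2).sum(1),rcond=None)[0]
    return c[:2],np.sqrt(c[2]+c[:2]@c[:2])
E
python3 - <<'E'
from h import *
im,d,W,_=cloud("top")
for n,(u0,u1,v0,v1) in dict(rack=(178,266,218,272),car=(335,400,230,300)).items():
    w=W[v0:v1,u0:u1].reshape(-1,3)
    for lo,hi in((.03,.05),(.052,.068),(.085,.1),(.1,.112),(.112,.125),(.125,.145),(.145,.2)):
        q=w[(w[:,2]>lo)&(w[:,2]<hi)]
        if len(q)>3: print(n,lo,hi,len(q),q.mean(0).round(4),q.min(0).round(3),q.max(0).round(3))
w=W[218:272,178:266].reshape(-1,3); q=w[(w[:,2]>.052)&(w[:,2]<.068)][:,:2].astype(np.float32)
print(cv2.minAreaRect(q), cv2.boxPoints(cv2.minAreaRect(q)))
w=W[200:300,150:300].reshape(-1,3); q=w[w[:,2]>.08]
from scipy.cluster.hierarchy import fcluster,linkage
l=fcluster(linkage(q[:,:2]),.012,'distance')
for k in set(l): print(k,(l==k).sum(),q[l==k].mean(0).round(4),q[l==k][:,2].max().round(3))
E
```

```text
rack 0.03 0.05 132 [0.5399 0.1706 0.0403] [0.512 0.096 0.031] [0.613 0.258 0.05 ]
rack 0.052 0.068 1454 [0.5616 0.1825 0.0598] [0.513 0.096 0.052] [0.614 0.274 0.067]
rack 0.085 0.1 29 [0.5494 0.2234 0.0948] [0.538 0.13  0.086] [0.577 0.249 0.1  ]
rack 0.1 0.112 15 [0.5506 0.216  0.1056] [0.541 0.128 0.101] [0.576 0.241 0.112]
rack 0.112 0.125 57 [0.5711 0.1544 0.1189] [0.541 0.125 0.112] [0.586 0.239 0.125]
rack 0.125 0.145 76 [0.5535 0.2129 0.1339] [0.541 0.175 0.126] [0.573 0.246 0.145]
rack 0.145 0.2 59 [0.5623 0.1839 0.1665] [0.555 0.177 0.147] [0.57  0.193 0.176]
car 0.03 0.05 51 [ 0.4819 -0.1558  0.0462] [ 0.468 -0.195  0.03 ] [ 0.568 -0.129  0.05 ]
car 0.052 0.068 10 [ 0.5069 -0.1562  0.0554] [ 0.467 -0.175  0.052] [ 0.567 -0.129  0.067]
car 0.085 0.1 27 [ 0.5142 -0.1595  0.0874] [ 0.468 -0.184  0.085] [ 0.568 -0.128  0.099]
car 0.112 0.125 978 [ 0.5113 -0.1694  0.1198] [ 0.467 -0.212  0.112] [ 0.568 -0.126  0.125]
car 0.125 0.145 80 [ 0.5077 -0.1723  0.1295] [ 0.467 -0.211  0.125] [ 0.546 -0.131  0.144]
((0.563962459564209, 0.1856415867805481), (0.06217403709888458, 0.1703256219625473), 15.265342712402344) [[0.5115498  0.2596147 ]
 [0.55639476 0.0952987 ]
 [0.61637515 0.11166847]
 [0.57153016 0.27598447]]
1 49 [0.5779 0.1322 0.1158] 0.124
2 103 [0.5614 0.1834 0.1487] 0.176
3 89 [0.5469 0.236  0.1183] 0.14
4 5 [0.6681 0.1622 0.0868] 0.093
5 40 [0.6521 0.224  0.119 ] 0.144
```

Run:
```python
from h import *
for n,p,ys in(("eye",[.54,-.17,.30],(0,180,45,-45,90,-90)),("rod",[.562,.184,.30],(105.3,-74.7))):
    for y in ys:
        q=inverse_kinematics(p,down(np.radians(y))); print(n,y,None if q is None else np.round(q,2))
s=sense()
move_l(s["position"]+[0,0,.06],feed=.2)
movep([.54,-.17,.30],down(0))
sleep(.3)
im,d,W,C=cloud("wrist"); np.savez("pics/w1.npz",im=im,W=W,d=d,K=C[0],R=C[1],t=C[2]); cv2.imwrite("pics/w1.png",im[:,:,::-1])
print(sense()["time_s"],sense()["position"])
```

```text
eye 0 [ 0.48  0.27 -0.31  1.73  0.09  1.15 -1.42]
eye 180 [ 0.85  0.35 -0.79  1.71  0.27  1.19  1.56]
eye 45 [ 0.58  0.29 -0.44  1.72  0.13  1.16 -0.68]
eye -45 [ 0.37  0.26 -0.17  1.73  0.05  1.15 -2.17]
eye 90 [ 0.69  0.31 -0.58  1.72  0.18  1.17  0.06]
eye -90 [-0.6   0.41  1.12  1.78 -0.4   1.2  -2.5 ]
rod 105.3 [ 0.38  0.51 -1.09  1.64  0.47  1.28 -0.53]
rod -74.7 [ 0.42  0.55 -1.17  1.64  0.52  1.31  2.57]
2.9917 [ 0.5399521  -0.17031135  0.29998715]
```

View pics/w1.png

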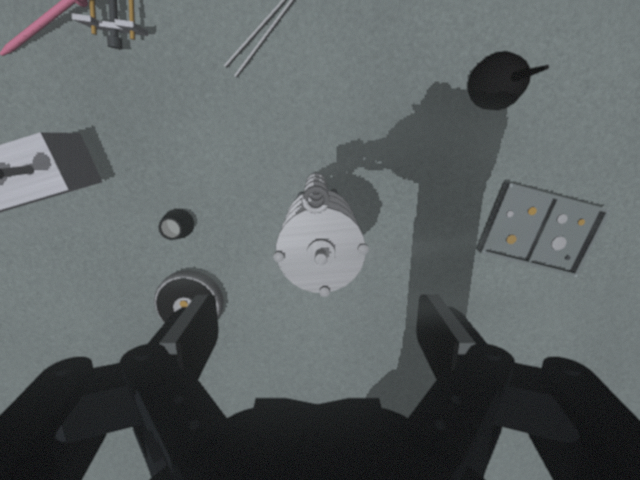

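The wrist view shows the top plate centred at (321,250), the stub at (320,255) and the top eye ring at (316,198). The carrier is upright.

```bash
cat >> h.py <<'E'
def eye_fit(W,im,C,c0=(.557,-.17)):
    """eye centre: crop rectified to z=.122 plane at 0.25 mm/px"""
    K,R,t=C; s=.0004; n=140
    gx,gy=np.meshgrid(c0[0]+(n/2-np.arange(n))*s,c0[1]+(n/2-np.arange(n))*s,indexing='ij')
    P=np.stack([gx,gy,np.full_like(gx,.122)],-1); c=(P-t)@R; uv=c/c[...,2:]@K.T
    return cv2.remap(im,uv[...,0].astype(np.float32),uv[...,1].astype(np.float32),cv2.INTER_CUBIC),s,n
E
python3 - <<'E'
from h import *
z=np.load("pics/w1.npz"); W,im=z["W"],z["im"]; C=(z["K"],z["R"],z["t"])
sub=W[170:310,250:390].reshape(-1,3)
q=sub[(abs(sub[:,2]-.12)<.004)]
print(len(q),np.median(q[:,2]),circle(q[(q[:,0]<.55)][:,:])[0])
pl=q[np.hypot(q[:,0]-.5075,q[:,1]+.171)<.05]
print("plate enclosing",cv2.minEnclosingCircle(pl[:,:2].astype(np.float32)))
g=sub[(sub[:,2]>.132)&(sub[:,2]<.15)]; print("stub etc",len(g),g.mean(0))
ey=q[q[:,0]>pl[:,0].mean()+.036]; print("eye pts",len(ey),cv2.minEnclosingCircle(ey[:,:2].astype(np.float32)),ey.mean(0))
r,s,n=eye_fit(W,im,C); cv2.imwrite("pics/e1.png",cv2.resize(r[:,:,::-1],None,fx=4,fy=4))
E
```

```text
5747 0.11929557953271108 [ 0.51112404 -0.17257114]
plate enclosing ((0.5120856165885925, -0.17074576020240784), 0.04555337503552437)
stub etc 139 [ 0.51221286 -0.17257127  0.13824859]
eye pts 452 ((0.557112991809845, -0.17219774425029755), 0.017418047413229942) [ 0.56002017 -0.16898913  0.12059208]
```

View pics/e1.png

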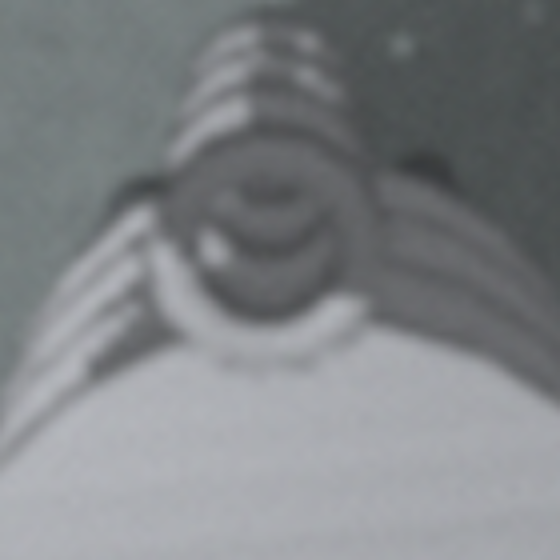

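The rectified crop (0.1 mm/px) shows the hole centred at about (262,249). That puts the eye at (0.560, -0.168), 48 mm from the stub at 5°, against 49 mm expected. Next is the rod.

Run:
```python
from h import *
movep([.562,.184,.30],down(np.radians(105.3)))
sleep(.3)
im,d,W,C=cloud("wrist"); np.savez("pics/w2.npz",im=im,W=W,d=d,K=C[0],R=C[1],t=C[2]); cv2.imwrite("pics/w2.png",im[:,:,::-1])
print(sense()["time_s"],sense()["position"],sense()["joint_pos"].round(2) if hasattr(sense()["joint_pos"],'round') else sense()["joint_pos"])
D=np.hypot(W[...,0]-.562,W[...,1]-.184); m=(D<.03)&(W[...,2]>.07)
v,u=np.nonzero(m); q=W[m]; print(u.min(),u.max(),v.min(),v.max())
for lo in np.arange(.07,.18,.01):
    b=q[(q[:,2]>=lo)&(q[:,2]<lo+.01)]
    if len(b): print(lo.round(2),len(b),b.mean(0).round(4),b.min(0).round(4),b.max(0).round(4))
```

```text
4.675 [0.56218112 0.18342415 0.29998859] [ 0.2   0.4  -0.79  1.65  0.3   1.22 -0.39]
163 461 205 479
0.07 15 [0.5639 0.1874 0.0745] [0.561  0.1849 0.0707] [0.5681 0.1884 0.0786]
0.08 12 [0.564  0.1878 0.0846] [0.561  0.1855 0.0814] [0.5678 0.1886 0.0897]
0.09 1 [0.5616 0.1872 0.0901] [0.5616 0.1872 0.0901] [0.5616 0.1872 0.0901]
0.12 68 [0.5629 0.1906 0.1294] [0.5544 0.1806 0.1276] [0.5752 0.196  0.13  ]
0.13 108 [0.5633 0.1905 0.1321] [0.554 0.178 0.13 ] [0.5749 0.1961 0.1393]
0.14 47 [0.5626 0.1921 0.1453] [0.5562 0.1855 0.1403] [0.571  0.1942 0.1499]
0.15 52 [0.5622 0.192  0.1551] [0.5562 0.186  0.1506] [0.5707 0.1942 0.1597]
0.16 202 [0.5635 0.1885 0.1678] [0.5562 0.1785 0.1608] [0.572  0.1942 0.17  ]
0.17 180 [0.5644 0.186  0.1706] [0.5566 0.179  0.17  ] [0.5716 0.1936 0.1721]
```

View pics/w2.png

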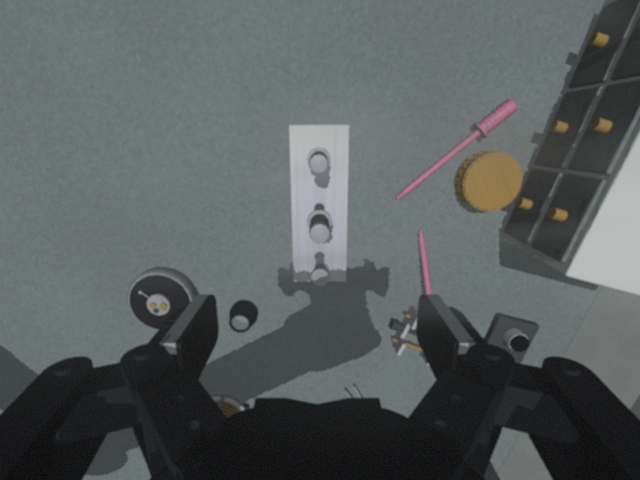

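The rack view shows the long rod's head top at (319,232), almost upright. The short rod is at (320,272) and the screwdriver at (318,160). The head centre from depth is (0.564, 0.186) with its top at 0.171 m, as expected. Next: grasp and lift.

Run:
```python
from h import *
R=down(np.radians(105.3))
command_gripper(.045)
move_l([.564,.1863,.24],R,feed=.12)
move_l([.564,.1863,.161],feed=.06,until_force=8)
print(sense()["position"],sense()["wrist_force"])
f0=np.array(sense()["wrist_force"])
command_gripper(0,60); s=sense(); print("grip",s["finger_gap"],s["gripper_force"],np.array(s["wrist_force"])-f0,s["time_s"])
print(move_l([.564,.1863,.235],feed=.05,until_force=12)); s=sense(); print(s["position"],s["wrist_force"],s["finger_gap"])
```

```text
[0.56423916 0.18646388 0.16144022] [-0.06877676 -0.15619773  0.62760082]
grip 0.014636764980787144 58.371471762657166 [-0.1879304   0.04661551  2.21677862] 7.6417
False
[0.56384813 0.18618178 0.23465124] [-0.67987888 -0.23458654 -0.73114197] 0.014506419470636097
```

```bash
python3 - <<'E'
from h import *
move_l([.564,.1863,.34],feed=.15)
movep([.5603,-.168,.34],down(np.radians(5)))
move_l([.5603,-.168,.295],feed=.1)
sleep(.4)
s=sense(); print(s["time_s"],s["position"],s["finger_gap"])
for n in("wrist","side"):
    im,d,W,C=cloud(n); np.savez(f"pics/h_{n}.npz",im=im,W=W,d=d,K=C[0],R=C[1],t=C[2]); 
    if n=="wrist": a=cv2.resize(im[150:350,220:420],(600,600),interpolation=cv2.INTER_CUBIC)
    else:
        m=(np.hypot(W[...,0]-.5603,W[...,1]+.168)<.02)&(W[...,2]>.1); v,u=np.nonzero(m); print(u.min(),u.max(),v.min(),v.max())
        q=W[m]
        for lo in np.arange(.14,.3,.015):
            b=q[(q[:,2]>=lo)&(q[:,2]<lo+.015)]
            if len(b): print(lo.round(3),len(b),b.mean(0).round(4))
        a=cv2.resize(im[130:290,320:420],(375,600),interpolation=cv2.INTER_CUBIC)
    cv2.imwrite(f"pics/h_{n}.png",a[:,:,::-1])
E
python3 -c "
import cv2,numpy as np
a=cv2.imread('pics/h_wrist.png');b=cv2.imread('pics/h_side.png')
c=np.hstack([a,b]);cv2.imwrite('pics/h.png',cv2.resize(c,None,fx=.82,fy=.82));print(c.shape)"
```

```text
12.4583 [ 0.56040961 -0.16806225  0.29534758] 0.013970405693940287
336 355 87 226
0.14 10 [ 0.5552 -0.1668  0.1496]
0.155 27 [ 0.5557 -0.1649  0.1621]
0.17 29 [ 0.5562 -0.1649  0.1772]
0.185 30 [ 0.5569 -0.1653  0.1928]
0.2 31 [ 0.5566 -0.166   0.2077]
0.215 37 [ 0.5567 -0.1662  0.222 ]
0.23 28 [ 0.5566 -0.1663  0.2378]
0.245 29 [ 0.5568 -0.1654  0.2526]
0.26 66 [ 0.5574 -0.1597  0.2684]
0.275 75 [ 0.5565 -0.1567  0.2826]
0.29 75 [ 0.5561 -0.1575  0.2981]
(600, 975, 3)
```

View pics/h.png

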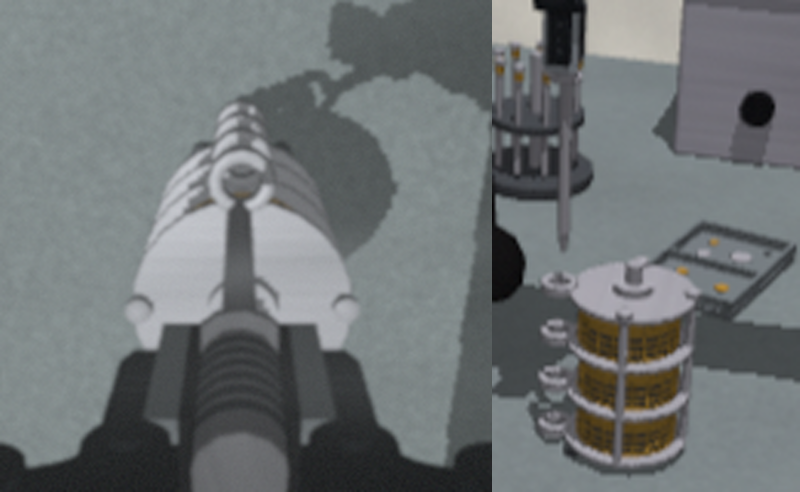

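The wrist crop shows the tip at full-image (316.7,232.5) and the top eye hole at about (318,224). The side crop shows the tip at (343.7,210.6) and the eye at about (341.5,222). The rod hangs close to upright.

```bash
cat >> h.py <<'E'
def ray(C,u,v,z):
    K,R,t=C; r=R@np.linalg.inv(K)@[u,v,1.]; return t+r*(z-t[2])/r[2]
def rect(im,C,c0,z=.122,s=.0002,n=200):
    K,R,t=C
    gx,gy=np.meshgrid(c0[0]+(n/2-np.arange(n))*s,c0[1]+(n/2-np.arange(n))*s,indexing='ij')
    P=np.stack([gx,gy,np.full_like(gx,z)],-1); c=(P-t)@R; uv=c/c[...,2:]@K.T
    return cv2.remap(im,uv[...,0].astype(np.float32),uv[...,1].astype(np.float32),cv2.INTER_CUBIC)
E
python3 - <<'E'
from h import *
out=[]
for n,tip,eye in(("wrist",(316.7,232.5),(318,224)),("side",(343.7,210.6),(341.5,222))):
    z=np.load(f"pics/h_{n}.npz"); C=(z["K"],z["R"],z["t"])
    print(n,"tip",ray(C,*tip,.1445).round(4),"eye",ray(C,*eye,.122).round(4))
    W=z["W"]; D=np.hypot(W[...,0]-.56,W[...,1]+.168)
    # shaft axis: per row midpoints of shaft pixels
    m=(D<.016)&(W[...,2]>.15)&(W[...,2]<.25); 
    for v in range(480):
        u=np.nonzero(m[v])[0]
        if len(u)>1 and v%8==0: print("   ",v,u.min(),u.max(),W[v,u,2].mean().round(4),W[v,u].mean(0).round(4))
    a=rect(z["im"],C,(.560,-.168)); out.append(cv2.resize(a,(400,400)))
cv2.imwrite("pics/r.png",np.hstack(out)[:,:,::-1])
E
```

```text
wrist tip [ 0.5583 -0.1677  0.1445] eye [ 0.5598 -0.1687  0.122 ]
    232 315 318 0.1537 [ 0.5612 -0.1673  0.1537]
    240 312 321 0.1769 [ 0.5617 -0.1673  0.1769]
    248 311 321 0.1957 [ 0.5619 -0.1669  0.1957]
    256 311 322 0.2127 [ 0.5623 -0.1673  0.2127]
    264 310 322 0.2268 [ 0.5624 -0.167   0.2268]
    272 310 323 0.2399 [ 0.5628 -0.1673  0.2399]
side tip [ 0.5538 -0.1692  0.1445] eye [ 0.5556 -0.1619  0.122 ]
    168 342 345 0.236 [ 0.5567 -0.1671  0.236 ]
    176 341 345 0.2194 [ 0.5572 -0.1671  0.2194]
    184 341 344 0.2032 [ 0.5572 -0.1656  0.2032]
    192 341 344 0.1867 [ 0.5564 -0.1646  0.1867]
    200 341 344 0.1698 [ 0.5557 -0.1641  0.1698]
    208 342 344 0.1517 [ 0.5546 -0.1657  0.1517]
```

View pics/r.png

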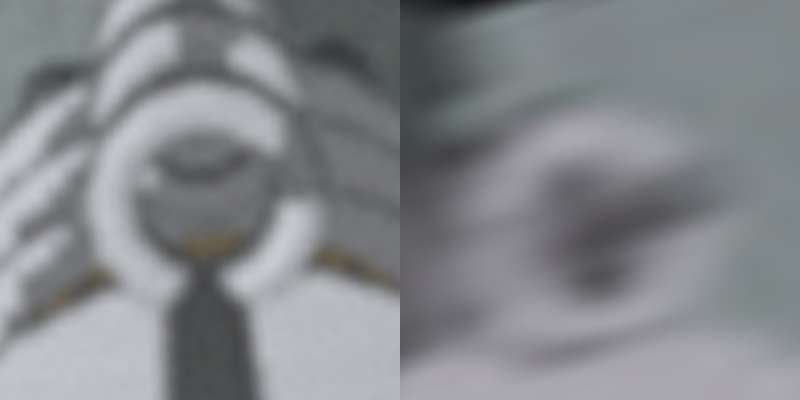

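The rectified wrist view (0.1 mm/px) shows the ring centred at (206,196), so the eye is at (0.5604, -0.1686). The rod axis leans about 1° (its tip lies 2.4 mm towards -x) and sits about 1.4 mm off in y. I'll correct both and check closer in.

Run:
```python
from h import *
from scipy.spatial.transform import Rotation as Ro
R=Ro.from_euler('y',-1.0,degrees=True).as_matrix()@down(np.radians(5))
move_l([.5604,-.1694,.288],R,feed=.05)
move_l([.5604,-.1694,.278],R,feed=.05)
sleep(.4)
s=sense(); print(s["time_s"],s["position"])
out=[]
for n in("wrist","side"):
    im,d,W,C=cloud(n); np.savez(f"pics/k_{n}.npz",im=im,W=W,d=d,K=C[0],R=C[1],t=C[2])
    D=np.hypot(W[...,0]-.56,W[...,1]+.168); m=(D<.016)&(W[...,2]>.132)&(W[...,2]<.23)
    for v in range(0,480,6):
        u=np.nonzero(m[v])[0]
        if len(u)>1: print(n,v,u.min(),u.max(),W[v,u].mean(0).round(4))
    if n=="wrist": out.append(cv2.resize(rect(im,C,(.5604,-.1686)),(400,400)))
    else: out.append(cv2.resize(im[160:250,310:370],(400,600),interpolation=cv2.INTER_CUBIC)[100:500])
cv2.imwrite("pics/k.png",np.hstack(out)[:,:,::-1])
```

```text
13.6 [ 0.56047282 -0.1694328   0.27815185]
wrist 234 313 320 [ 0.5641 -0.1686  0.1439]
wrist 240 312 321 [ 0.5638 -0.1686  0.1596]
wrist 246 311 321 [ 0.5638 -0.1683  0.1745]
wrist 252 311 322 [ 0.5637 -0.1686  0.1873]
wrist 258 311 322 [ 0.5638 -0.1686  0.1996]
wrist 264 310 322 [ 0.5638 -0.1683  0.2101]
wrist 270 310 323 [ 0.5637 -0.1686  0.2196]
side 174 341 344 [ 0.558  -0.166   0.2238]
side 180 341 344 [ 0.5576 -0.1658  0.2115]
side 186 341 344 [ 0.5578 -0.1681  0.1979]
side 192 341 344 [ 0.557  -0.1667  0.1858]
side 198 340 343 [ 0.5588 -0.1675  0.1722]
side 204 340 343 [ 0.5579 -0.1656  0.16  ]
side 210 340 343 [ 0.5579 -0.1673  0.1461]
```

View pics/k.png

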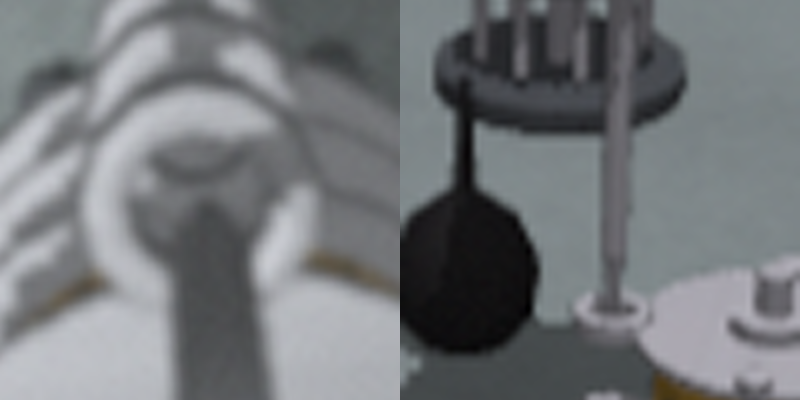

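The tip now appears at the ring's centre in the wrist view ((207,200) against (202,198)) and enters the hole in the side view. The rod is vertical, so I'll lower it with a force guard.

Run:
```python
from h import *
for z in(.25,.21,.168):
    hit=move_l([.5604,-.1694,z],feed=.04,until_force=5); s=sense(); print(hit,s["time_s"],s["position"],np.round(s["wrist_force"],2),s["finger_gap"])
    if hit: break
else:
    hit=move_l([.5604,-.1694,.148],feed=.015,until_force=3); s=sense(); print(hit,s["time_s"],s["position"],np.round(s["wrist_force"],2),s["finger_gap"])
out=[]
for n in("wrist","side"):
    im,d,W,C=cloud(n)
    out.append(cv2.resize(im[150:300,240:390] if n=="wrist" else im[160:290,300:430],(400,400),interpolation=cv2.INTER_CUBIC))
cv2.imwrite("pics/l.png",np.hstack(out)[:,:,::-1])
```

```text
False 14.55 [ 0.56057216 -0.16941034  0.25017696] [-0.34 -0.14 -0.28] 0.01452623728554205
False 15.7 [ 0.56062903 -0.16941122  0.21032936] [ 0.45 -0.88 -1.2 ] 0.014368857582053739
False 16.9 [ 0.56064906 -0.16942237  0.16833083] [-0.46 -0.41 -1.26] 0.014592422621519417
True 17.75 [ 0.56040226 -0.1694093   0.15545394] [-0.39  0.37  5.02] 0.014607159509533176
```

View pics/l.png

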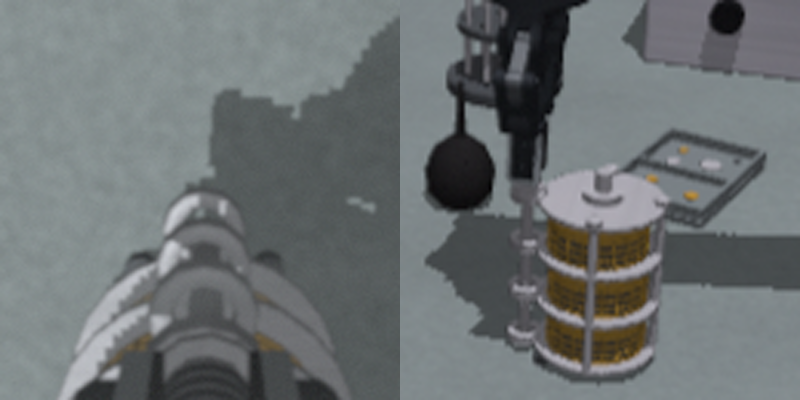

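Contact came at TCP z 0.1554, where seating was predicted (0.155). The picture shows the rod through all four eyes with the collar on the top one. Releasing and retreating.

Run:
```python
from h import *
command_gripper(.035); sleep(.3)
move_l([.5604,-.1694,.30],feed=.08)
sleep(.4)
im,d,W,C=cloud("wrist"); im2,d2,W2,C2=cloud("side")
m=(np.hypot(W[...,0]-.5604,W[...,1]+.1686)<.015); q=W[m&(W[...,2]>.155)]; print(len(q),q.min(0),q.max(0))
o=[cv2.resize(im[120:320,220:420],(400,400)),cv2.resize(im2[160:290,300:430],(400,400),interpolation=cv2.INTER_CUBIC)]
cv2.imwrite("pics/f.png",np.hstack(o)[:,:,::-1]); print(sense()["time_s"],sense()["wrist_force"])
```

```text
7622 [ 0.55319289 -0.17880417  0.15530849] [ 0.57363133 -0.1563521   0.37023946]
20.95 [ 0.70678387 -0.40194549 -0.04054961]
```

View pics/f.png

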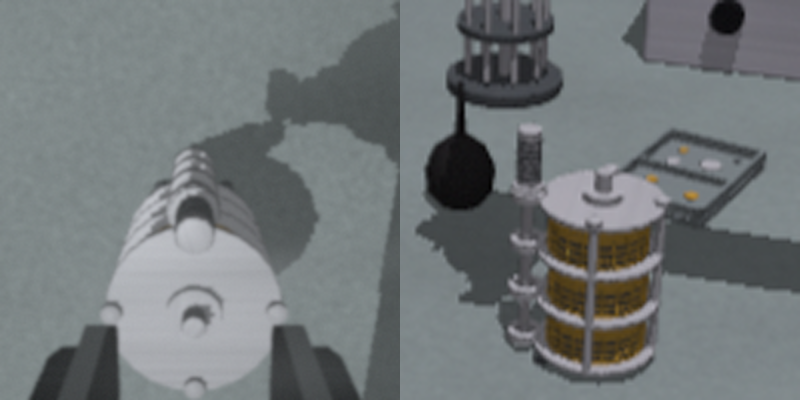

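The rod stands free in the four eyes with its collar on the top one, and the carrier and baskets are in place.

```bash
python3 -c "
from rig import *
print(finish_job())"
```

```text
the job is handed in; nothing more can be done
None
```

The long rod is threaded down through all four eyes with its collar on the top eye and released, and the job was handed in at about 21 s; the last pictures show the carrier and baskets in place, and I took no final picture of the rack.

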